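# Empty the evidence pot into the examination tray

### The arm

A 6-joint arm with a two-finger parallel gripper is mounted at the origin on the work surface. World frame = base frame: x ahead of the robot, y to its left, z up, the work surface at z = 0. Lengths are in mm, angles in rad, forces in N, time in s.
With the tool pointing down it reaches from about 325 to 775 mm from the base axis. Payload 5.5 kg.
Tool frame: the origin (TCP) lies where the fingers leave the gripper's body, on its centre line; the fingertips stand 73 mm ahead of it and the grasp point (between the pads) lies 54 mm ahead of it; z points along the fingers, y is the line along which they close (so a half turn about z gives the same grasp; the last joint's range is limited). The gripper opens to 85 mm and grips with 20 to 120 N. Pads are 22 mm wide; open, the fingers measure 114 mm over their backs; the gripper's body (76 mm by 85 mm) begins 54 mm behind the grasp point. The pads swing forward as they close: fully open they stand 13 mm farther back than shut.
Start: joints at [-1.269, 0.091, 1.231, -0, 1.82, -0.057], TCP at [210.691, -561.806, 303.875] pointing down, gripper open.
Joint ranges: [-2.87, 2.87], [-0.86, 2.18], [0.17, 2.46], [-1.51, 4.65], [0.06, 2.69], [-2.65, 2.65]. Speed limits (rad/s): [2.57, 2.57, 3.01, 3.14, 3.14, 3.14].

### API

Orientations are given as a 3x3 rotation matrix whose columns are the frame's x, y, z axes.
In Python, from rig import sensors, optics, robot gives the robot as it stands. The module is installed in compiled form; this text tells all that it offers.
- The arm moves only by the tool jog_arm, never from a script. Its argument "targets" is one flat list of numbers, 4 for each row, row after row: the shift along the tool's x, y, z in m, then the turn about the tool's z in rad. A call has 1 to 5 rows; each row shifts and turns the commanded pose from where the row before left it, along the tool's axes as they then stand; what a row does not reach is not made up. A row lasts 1/8 s, in which the tool goes at most 62.5 mm and 10.7 degrees, less where a joint would pass 70% of its speed; a pose out of reach is approached as far as the arm can. A call is refused whole if a number of a shift passes 0.0625 or a number of a turn 0.188, either way. A call with a gripper value outside its range is refused whole. "claw" is the finger opening in m, from 0 to 0.0854, set as the call begins (left out, the last holds). The fingers move at their own pace and stop on an object; the grip force is fixed at half the most. Time passes only in rows, so rows that do not move let the fingers close. It gives the time, the measured TCP pose, the force, the opening and the grip force at its end, in the units of the state.
- sensors.observe(): the state, without advancing time (a new reading comes with each control period).
- optics.read_camera(name): name is "scene" or "top" or "wrist"; returns a dict with "img" (420x560x3 uint8, red, green, blue), "z_map" (420x560 float32, mm along the optical axis (not along the pixel's ray), 0 where there is no reading), "K" (3x3 intrinsics, pixels), "rvec" (rotation vector, rad) and "tvec" (3), from world to camera coordinates, as OpenCV has them. Camera axes: x right, y down, z forward; pixel columns grow to the right and rows downward; lengths in mm; the calibration is good to about 2 mm. The wrist camera is an equidistant fisheye: a pixel r from the principal point sees the ray r / f radians off the axis. A picture is of the moment at which its call begins.
- robot.close_job(): hands the job in; it is judged then, once.
The state is a dict: "time": time; "joint_pos": joint angles; "joint_velocities": joint speeds; "joint_efforts": joint torques, N m; "position": TCP position; "orientation": TCP orientation; "ft_force": force on the tool from outside, world axes, zero at the start; "ft_torque": the same for the moment, N m; "gripper_width": finger opening in mm; "grasp_force": force on a finger pad.
Only numpy, scipy, OpenCV 4.12 (cv2) and the standard library are available. Lean on these libraries where they do the work, as an engineer would, in place of code of your own. Each camera call takes 0.05 s, during which the arm holds its last target. There are 200 camera calls.

### The job

The white sample pot on the evidence bench hangs in a tipping stand and is held upright by a spring latch. Press the pedal down to its stop to free the pot, without ramming it, tip the pot by its red bar right over to its stop until all four brass pieces have fallen into the black tray and lie still, then swing the pot back upright until the latch catches and holds it by itself. Leave the green jar, the tape roll and the bottle where they stand.

Things in the scene. Friction and masses are not known exactly. Their poses are not given: they have to be found in the camera images.
- stand: Fixed grey tipping stand, 405 mm long. Origin on the bench under the pot's hinge axis; its x axis points from the pot to the tray (the side the pot empties to), z up. Base plate 400 x 150 x 8 mm; two cheek plates, 50 mm wide in x, at y = +-64 mm, up to z = 153 mm, carry the pot between them.
- pot_hinge (a point): Centre of the pot's hinge axis, 130 mm above the stand's origin, midway between the cheeks. The axis runs along the stand's y. Axes as the stand's.
- pot (a joint): Tilt of the pot, rad: about 0.015 upright and latched; grows as it tips to the tray; stop at 2.4 (mouth down). Unlatched, a spring draws it to 0.5 to 0.7, from both sides: hold it over (0.45 N m at the stop). To latch it, push it back through 0 (up to 0.6 N m while the hook snaps over) to the stop at -0.06; let go, it settles at 0.015.
- bar (a point): Middle of the red round bar that tips the pot: 12 mm thick, 94 mm clear along the stand's y between two 10 mm arms; turns with the pot about the hinge. From the hinge it lies at 110 mm x (sin b, 0, cos b) in the stand's axes, b = tilt - 1.222 rad: upright 103 mm behind (-x) and 38 mm above, at the stop 102 mm in front and 42 mm above.
- pot_mouth (a point): Centre of the pot's mouth, in the plane of the rim; z axis out of the pot, y along the hinge. Pot: white plastic, 84 mm outside and 76 mm inside diameter, 110 mm tall, when upright its rim is 60 mm above and its underside 50 mm below the hinge.
- pedal (a joint): Pedal angle, rad: 0 = up (sprung), 0.30 = down on its stop. It carries the hook that holds the pot: about 3 N on the pad starts it, 5 N brings it to the stop; the pot is let go near 0.2. The pedal dips by itself while the pot is pushed home.
- pedal_pad (a point): Centre of the top of the pedal's pad: yellow plastic, 50 mm (stand's x) x 60 mm (stand's y), 63 mm above the bench when up, about 38 mm lower when down. It lies 192 mm behind the hinge (stand's x = -192 mm) and its pivot is 130 mm in front of it and 33 mm lower.
- tray_floor (a point): Centre of the inner floor of the black tray fixed to the stand, 12 mm above the bench, 87 mm in front of the hinge; axes as the stand's. Inside 202 mm (x) x 172 mm (y), walls 34 mm high above the floor.
- piece0: Brass lock piece, six-sided, 19 mm across, 18 mm tall, tapered top; starts inside the pot. Origin: centre of its underside, own z along its height.
- piece1: Brass lock piece, six-sided, 19 mm across, 16 mm tall; starts inside the pot. Origin: centre of its underside, own z along its height.
- piece2: Brass lock piece, six-sided, 19 mm across, 18 mm tall, tapered top; starts inside the pot. Origin: centre of its underside, own z along its height.
- piece3: Brass lock piece, six-sided, 19 mm across, 16 mm tall; starts inside the pot. Origin: centre of its underside, own z along its height.
- jar_green: Bystander: closed jar, green with black lid, 66 mm diameter, 62 mm tall, loose. Origin: centre of its underside.
- tape_roll: Bystander: roll of amber tape lying flat, 90 mm outside, 60 mm inside diameter, 45 mm tall, loose. Origin: centre of its underside.
- bottle: Bystander: small brown bottle with a pointed nozzle, 48 mm diameter, 98 mm tall, loose. Origin: centre of its underside.

How it is judged:
By the outcome, as a careful person would: the job done as asked, in the order asked, and still so for the second after the job is handed in, with the robot touching nothing.
It also fails if it takes over 61 s, if anything falls off the work surface, if the arm or the gripper's body presses on something with over 40 N, if the wrist force passes 120 N, or if a joint passes its speed limit or range.

## Working session

There is one attempt and no reset: what is moved stays moved. The work goes in short steps, Python scripts to look and compute and a tool call to move; the robot and the scene stay as the last step left them, time stands still between calls to the robot, and variables do not carry over. Pictures are saved under pics/ and viewed, at most 10 in all, crops included, and the job is handed in when it is done.

Besides the shell and the picture viewer there is one more tool, called after "Emit:" by a JSON object that holds its "op" and its "data", one argument or row to a line. jog_arm: Moves the arm, as the interface text tells. Its arguments: {"type":"object","properties":{"targets":{"type":"array","items":{"type":"number"}},"claw":{"type":"number"}},"required":["targets"]}

```bash
mkdir -p pics
python3 - <<'E'
from rig import sensors, optics
import cv2,numpy as np
for n in ("scene","top"):
    d=optics.read_camera(n); cv2.imwrite(f"pics/{n}0.png",d["img"][:,:,::-1]); np.savez(f"{n}0.npz",**d)
    print(n,d["K"].tolist(),d["rvec"],d["tvec"])
s=sensors.observe(); print(s["time"],s["position"],s["orientation"])
E
```

```text
scene [[400.0969873129661, 0.0, 280.21476838052195], [0.0, 400.0969873129661, 211.50537319640725], [0.0, 0.0, 1.0]] [ 2.2345508   0.75150437 -0.30190015] [-542.63317343  -92.80173677 1096.94349212]
top [[512.0057594244367, 0.0, 280.90224578938387], [0.0, 512.0057594244367, 214.6282524527148], [0.0, 0.0, 1.0]] [ 2.19867988 -1.99874438  0.21148928] [ 51.81278984 637.62215287 974.54217156]
0.1 [ 210.6230237  -561.67520647  302.83469597] [[ 9.36331690e-01  3.51116324e-01 -5.42180762e-04]
 [ 3.51116730e-01 -9.36330118e-01  1.71789521e-03]
 [ 9.55208739e-05 -1.79888846e-03 -9.99998377e-01]]
```

View pics/scene0.png

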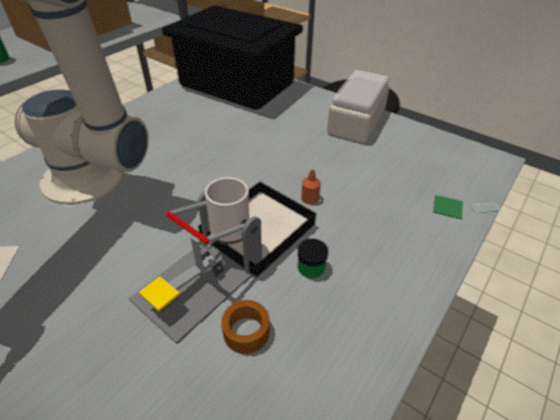

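View pics/top0.png

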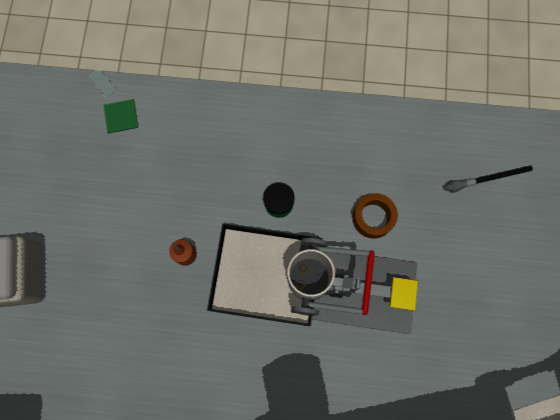

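The scene view shows the yellow pad at (160,293), the red bar at (188,228), the tray right of the pot, and the jar, tape and bottle near by. The top view shows the pad at (404,294), the bar from (371,252) to (366,313), the jar at (279,197), the tape at (375,215) and the bottle at (182,251).

```bash
cat > h.py <<'E'
import cv2,numpy as np
def ray(d,uv,z):
    R=cv2.Rodrigues(np.array(d["rvec"]))[0]; t=np.array(d["tvec"]).ravel()
    c=-R.T@t; v=R.T@np.linalg.inv(d["K"])@np.array([uv[0],uv[1],1.]); return c+v*(z-c[2])/v[2]
def mask(img,name):
    r,g,b=[img[:,:,i].astype(int) for i in range(3)]
    return {"yellow":(r>150)&(g>130)&(b<80),"red":(r>110)&(g<35)&(b<40)}[name]
def cen(m):
    n,l,s,c=cv2.connectedComponentsWithStats(m.astype(np.uint8)); i=1+np.argmax(s[1:,4]); 
    ys,xs=np.where(l==i); return c[i],np.c_[xs,ys]
E
python3 - <<'E'
from h import *
for n in("top","scene"):
    d=np.load(f"{n}0.npz")
    cy,_=cen(mask(d["img"],"yellow")); cr,p=cen(mask(d["img"],"red"))
    print(n,cy,cr,"pad",ray(d,cy,63).round(1),"bar",ray(d,cr,168).round(1))
    i=p[:,1 if n=="top" else 0]
    print(" ends",[ray(d,p[i==k].mean(0),168).round(1).tolist() for k in(i.min(),i.max())])
    if n=="top":
        q=cv2.minAreaRect(cen(mask(d["img"],"yellow"))[1].astype(np.float32)); print(q)
        print("jar",ray(d,(279,197),62),"tape",ray(d,(375,215),45),"bottle",ray(d,(182,251),60))
E
```

```text
top [403.69047619 293.47478992] [368.08045977 283.16475096] pad [ 494.9 -145.2   63. ] bar [498.2 -57.4 168. ]
 ends [[554.8, -59.3, 168.0], [443.5, -54.3, 168.0]]
((403.7574157714844, 293.4257507324219), (24.278907775878906, 29.950620651245117), 5.710593223571777)
jar [668.17005224 119.85228392  62.        ] tape [652.8419638  -82.57546186  45.        ] bottle [537.7201134  304.80674281  60.        ]
scene [158.50985915 292.67464789] [187.42600897 227.34977578] pad [ 498.9 -146.    63. ] bar [502.9 -54.2 168. ]
 ends [[446.6, -53.3, 168.0], [556.4, -55.5, 168.0]]
```

Emit:
{"op": "jog_arm", "data": {
  "targets": [0,0,0.0,0.13,0,0,0.0,0.13,0,0,0,0.134,0.03,-0.047,0.01,0,0.03,-0.047,0.01,0],
  "claw": 0
}}

```text
time: 0.72
position: [274.2, -469.1, 282.7]
orientation: [[0.999, -0.037, -0.0], [-0.037, -0.999, 0.001], [-0.0, -0.001, -1.0]]
ft_force: [1.3, 0.0, 0.6]
gripper_width: 0.0
grasp_force: 0.0
```

Emit:
{"op": "jog_arm", "data": {
  "targets": [0.03,-0.047,0.01,0,0.03,-0.047,0.01,0,0.03,-0.047,0.01,0,0.03,-0.047,0.01,0,0.03,-0.047,0.01,0]
}}

```text
time: 1.35
position: [432.8, -238.7, 233.2]
orientation: [[0.999, -0.035, -0.0], [-0.035, -0.999, 0.0], [-0.0, -0.0, -1.0]]
ft_force: [-0.2, 0.6, 0.5]
gripper_width: 0.3
grasp_force: 0.0
```

Emit:
{"op": "jog_arm", "data": {
  "targets": [0.03,-0.047,0.01,0,0.03,-0.047,0.01,0,0,0,0,0]
}}

```text
time: 1.72
position: [496.3, -145.3, 212.1]
orientation: [[1.0, -0.03, -0.003], [-0.03, -1.0, 0.002], [-0.003, -0.002, -1.0]]
ft_force: [-0.9, -0.4, 0.3]
gripper_width: -0.1
grasp_force: 0.0
```

Emit:
{"op": "jog_arm", "data": {
  "targets": [0,0.002,0.02,0,0,0.002,0.02,0,0,0,0.015,0,0,0,0.008,0,0,0,0.003,0]
}}

```text
time: 2.35
position: [495.0, -152.9, 147.3]
orientation: [[0.999, -0.036, -0.001], [-0.036, -0.999, 0.0], [-0.001, -0.0, -1.0]]
ft_force: [0.3, 0.1, 0.4]
gripper_width: -0.1
grasp_force: 0.0
```

Emit:
{"op": "jog_arm", "data": {
  "targets": [0,0,0.003,0,0,0,0.003,0,0,0,0.003,0,0,0,0.003,0,0,0,0,0]
}}

```text
time: 2.98
position: [495.3, -152.5, 135.8]
orientation: [[0.999, -0.035, 0.0], [-0.035, -0.999, 0.0], [0.0, -0.0, -1.0]]
ft_force: [0.2, -0.8, 0.1]
gripper_width: -0.1
grasp_force: 0.0
```

Run:
```python
from rig import sensors, optics
import cv2,numpy as np
d=optics.read_camera("scene"); cv2.imwrite("pics/s1.png",cv2.resize(d["img"][150:350,80:360,::-1],None,fx=2.5,fy=2.5))
s=sensors.observe(); print(s["time"],s["position"],s["ft_force"])
```

```text
3.025 [ 495.28892426 -152.51027283  135.88826879] [ 0.2668823  -0.07216859 -0.2866886 ]
```

View pics/s1.png

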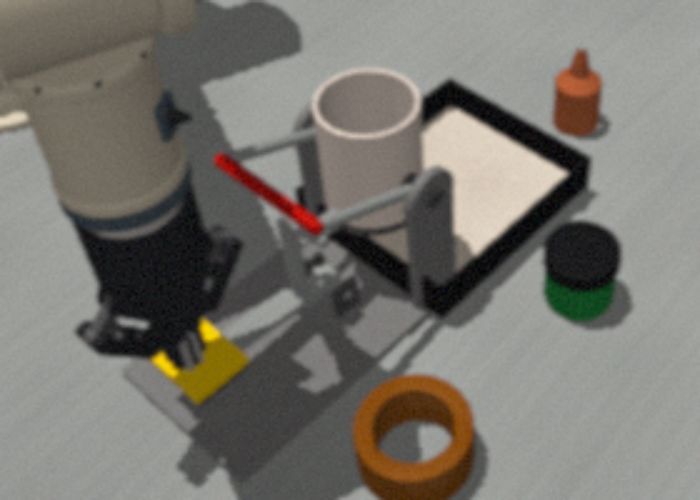

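The fingers (190,350) stand just over the yellow pad (200,360), clear of the red bar. I press slowly.

Emit:
{"op": "jog_arm", "data": {
  "targets": [0,0,0.003,0,0,0,0.003,0,0,0,0.003,0,0,0,0.003,0,0,0,0.003,0]
}}

```text
time: 3.65
position: [495.4, -152.6, 120.7]
orientation: [[0.999, -0.035, 0.0], [-0.035, -0.999, -0.0], [0.0, 0.0, -1.0]]
ft_force: [0.2, -2.1, 2.9]
gripper_width: -0.1
grasp_force: 1.6
```

Emit:
{"op": "jog_arm", "data": {
  "targets": [0,0,0.003,0,0,0,0.003,0,0,0,0.003,0,0,0,0.003,0,0,0,0.002,0]
}}

```text
time: 4.28
position: [495.3, -152.7, 106.8]
orientation: [[0.999, -0.035, 0.0], [-0.035, -0.999, -0.0], [0.0, 0.0, -1.0]]
ft_force: [0.1, -4.8, 3.4]
gripper_width: 0.1
grasp_force: 2.2
```

Emit:
{"op": "jog_arm", "data": {
  "targets": [0,0,0.002,0,0,0,0.002,0,0,0,0.001,0,0,0,0.001,0,0,0,0.001,0]
}}

```text
time: 4.9
position: [495.3, -152.7, 99.9]
orientation: [[0.999, -0.035, 0.0], [-0.035, -0.999, -0.0], [0.0, 0.0, -1.0]]
ft_force: [-0.8, -5.2, 3.1]
gripper_width: -0.3
grasp_force: 2.5
```

Emit:
{"op": "jog_arm", "data": {
  "targets": [0,0,0.001,0,0,0,0.001,0,0,0,0.001,0,0,0,0.001,0,0,0,0.0,0]
}}

```text
time: 5.52
position: [495.3, -152.6, 96.2]
orientation: [[0.999, -0.035, 0.0], [-0.035, -0.999, -0.0], [0.0, 0.0, -1.0]]
ft_force: [-1.5, -5.1, 5.2]
gripper_width: 0.2
grasp_force: 3.4
```

Emit:
{"op": "jog_arm", "data": {
  "targets": [0,0,0.001,0,0,0,0.001,0,0,0,0.0,0]
}}

```text
time: 5.9
position: [495.5, -152.6, 95.9]
orientation: [[0.999, -0.035, 0.001], [-0.035, -0.999, -0.0], [0.001, 0.0, -1.0]]
ft_force: [-5.5, -2.7, 13.9]
gripper_width: 0.2
grasp_force: 7.4
```

Run:
```python
from rig import sensors, optics
import cv2,numpy as np
d=optics.read_camera("scene"); cv2.imwrite("pics/s2.png",cv2.resize(d["img"][150:350,80:360,::-1],None,fx=2.5,fy=2.5))
s=sensors.observe(); print(s["time"],s["position"],s["ft_force"])
```

```text
5.95 [ 495.46663663 -152.63069312   95.91919   ] [-5.14358756 -3.13578147 13.94488423]
```

View pics/s2.png

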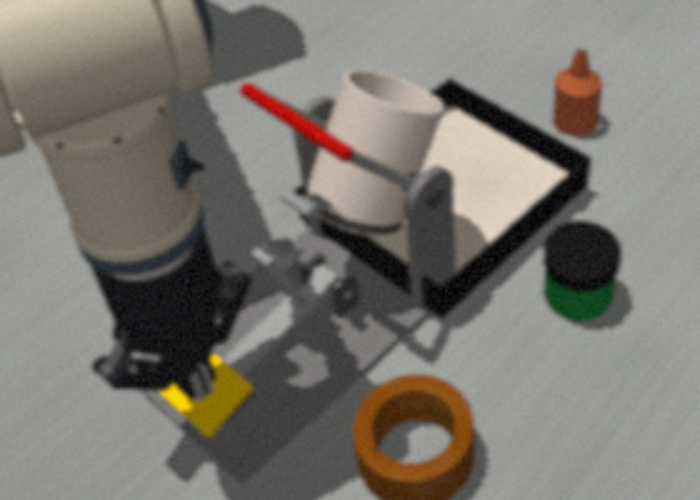

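Pedal is on its stop (force risen to 14 N), and the pot has swung forward, with the bar at (295,120) in the crop. Now up and measure the bar.

Emit:
{"op": "jog_arm", "data": {
  "targets": [0,0,-0.01,0,0,0,-0.02,0,0,0,-0.05,0,0,0,-0.05,0,0,0,-0.06,0],
  "claw": 0.0
}}

```text
time: 6.58
position: [494.6, -151.3, 284.5]
orientation: [[0.999, -0.034, -0.003], [-0.034, -0.999, 0.003], [-0.003, -0.003, -1.0]]
ft_force: [0.8, -1.2, 0.2]
gripper_width: -0.1
grasp_force: 0.0
```

Emit:
{"op": "jog_arm", "data": {
  "targets": [0,0,-0.05,0,0,0,0,0],
  "claw": 0.06
}}

```text
time: 6.82
position: [495.8, -151.9, 339.6]
orientation: [[0.999, -0.034, 0.008], [-0.034, -0.999, -0.001], [0.008, 0.001, -1.0]]
ft_force: [0.2, 0.2, -1.1]
gripper_width: 35.6
grasp_force: 0.0
```

Run:
```python
from rig import sensors, optics
from h import *
s=sensors.observe(); print(s["time"],s["position"],s["ft_force"],s["gripper_width"])
S={}
for n in("top","scene"):
    d=optics.read_camera(n); S[n]=d
    cv2.imwrite(f"pics/{n}3.png",d["img"][:,:,::-1])
    try:
        c,p=cen(mask(d["img"],"red")); i=p[:,1 if n=="top" else 0]
        print(n,c,len(p))
        for z in (210,219,228): print(z,ray(d,c,z).round(1),[ray(d,p[i==k].mean(0),z).round(1).tolist() for k in(i.min(),i.max())])
    except Exception as e: print(n,e)
```

```text
6.825 [ 495.79172779 -151.85123148  339.56005155] [ 0.24788192  0.19224456 -1.07374242] 35.567454913744484
top [353.03125    267.55803571] 224
210 [518.2 -23.6 210. ] [[557.7, -25.3, 210.0], [472.5, -18.0, 210.0]]
219 [517.1 -22.5 219. ] [[556.2, -24.1, 219.0], [471.9, -17.0, 219.0]]
228 [516.  -21.3 228. ] [[554.6, -23.0, 228.0], [471.2, -15.9, 228.0]]
scene [202.30864198 200.92592593] 162
210 [510.  -15.8 210. ] [[461.0, -11.9, 210.0], [552.9, -17.7, 210.0]]
219 [517.9 -22.2 219. ] [[469.7, -18.4, 219.0], [559.9, -24.0, 219.0]]
228 [525.7 -28.6 228. ] [[478.5, -24.8, 228.0], [567.0, -30.3, 228.0]]
```

Emit:
{"op": "jog_arm", "data": {
  "targets": [0.001,-0.045,0,0,0.001,-0.045,0,0,0,-0.041,0,0,0,0,0.02,0,0,0,0,0],
  "claw": 0.05
}}

```text
time: 7.55
position: [501.0, -20.9, 310.0]
orientation: [[0.999, -0.034, -0.007], [-0.034, -0.999, 0.001], [-0.007, -0.001, -1.0]]
ft_force: [-0.1, 0.3, 0.2]
gripper_width: 49.8
grasp_force: 0.0
```

Run:
```python
from rig import sensors, optics
from h import *
s=sensors.observe(); print(s["time"],s["position"],s["ft_force"],s["gripper_width"])
d=optics.read_camera("wrist"); a=d["img"][:,:,::-1]
e=optics.read_camera("scene")["img"][120:330,80:360,::-1]
cv2.imwrite("pics/w4.png",np.hstack([cv2.resize(a,(440,330)),cv2.resize(e,(360,330))]))
```

```text
7.55 [500.96354634 -20.8585197  310.02036795] [-0.09088001  0.27763883  0.16328568] 49.81341249218498
```

View pics/w4.png

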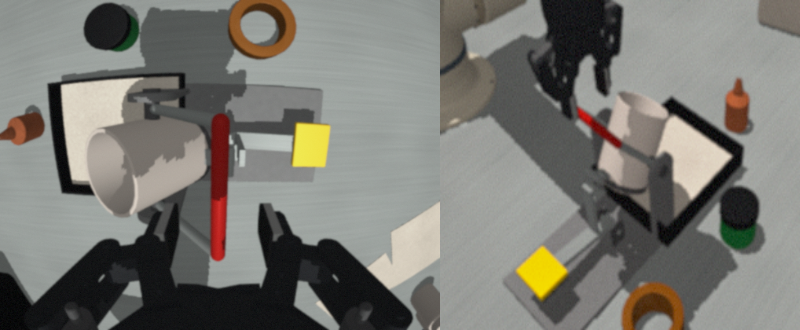

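Wrist view: bar at column 220, midway between fingers at 165 and 268, parallel to the pads; the scene crop shows the fingers above the bar. Descend and grip.

Emit:
{"op": "jog_arm", "data": {
  "targets": [0,0,0.015,0,0,0,0.015,0,0,0,0.008,0,0,0,0,0]
}}

```text
time: 8.15
position: [501.6, -21.8, 274.7]
orientation: [[0.999, -0.035, -0.002], [-0.035, -0.999, 0.0], [-0.002, -0.0, -1.0]]
ft_force: [-0.6, 0.4, -0.4]
gripper_width: 50.0
grasp_force: 0.0
```

Emit:
{"op": "jog_arm", "data": {
  "targets": [0,0,0,0,0,0,0,0,0,0,0,0,0,0,0,0],
  "claw": 0.0
}}

```text
time: 8.65
position: [502.0, -21.8, 276.6]
orientation: [[0.999, -0.035, 0.001], [-0.035, -0.999, -0.0], [0.001, 0.0, -1.0]]
ft_force: [-0.2, -0.1, 2.5]
gripper_width: 9.6
grasp_force: 58.6
```

Emit:
{"op": "jog_arm", "data": {
  "targets": [0,-0.0089,-0.0064,0,0,-0.0096,-0.0055,0,0,0,0,0]
}}

```text
time: 9.02
position: [502.9, -3.1, 289.3]
orientation: [[0.999, -0.035, 0.003], [-0.035, -0.999, -0.001], [0.003, 0.001, -1.0]]
ft_force: [0.6, -5.3, 5.9]
gripper_width: 9.9
grasp_force: 59.6
```

Emit:
{"op": "jog_arm", "data": {
  "targets": [0,-0.01,-0.0045,0,0,-0.0105,-0.0034,0,0,-0.0107,-0.0024,0,0,-0.0109,-0.0013,0,0,0,0,0]
}}

```text
time: 9.65
position: [504.8, 38.6, 301.9]
orientation: [[0.999, -0.035, 0.006], [-0.035, -0.999, -0.002], [0.006, 0.001, -1.0]]
ft_force: [2.8, -5.0, 9.7]
gripper_width: 9.6
grasp_force: 61.0
```

Emit:
{"op": "jog_arm", "data": {
  "targets": [0,-0.011,-0.0012,0,0,-0.011,0.0,0,0,-0.0108,0.0015,0,0,-0.0105,0.003,0,0,0,0,0]
}}

```text
time: 10.28
position: [506.7, 82.6, 297.7]
orientation: [[0.999, -0.035, 0.006], [-0.035, -0.999, 0.0], [0.006, -0.001, -1.0]]
ft_force: [7.0, -1.8, 6.2]
gripper_width: 9.1
grasp_force: 60.2
```

Emit:
{"op": "jog_arm", "data": {
  "targets": [0.001,-0.0103,0.0041,0,0.001,-0.0097,0.0051,0,0.001,-0.0092,0.006,0,0,-0.0086,0.0069,0,0,0,0,0]
}}

```text
time: 10.9
position: [509.3, 121.5, 273.9]
orientation: [[0.999, -0.033, -0.001], [-0.033, -0.999, 0.003], [-0.001, -0.003, -1.0]]
ft_force: [-4.7, 1.3, 7.4]
gripper_width: 9.1
grasp_force: 60.7
```

Emit:
{"op": "jog_arm", "data": {
  "targets": [0,-0.0076,0.0078,0,0,-0.007,0.0084,0,0,-0.006,0.0092,0,0,0,0,0]
}}

```text
time: 11.4
position: [510.3, 141.3, 247.5]
orientation: [[0.999, -0.034, -0.001], [-0.034, -0.999, 0.001], [-0.001, -0.001, -1.0]]
ft_force: [-10.6, 1.7, 5.0]
gripper_width: 9.2
grasp_force: 63.1
```

Emit:
{"op": "jog_arm", "data": {
  "targets": [-0.002,-0.005,0.0097,0,0,-0.0021,0.0047,0,0,-0.0005,0.0015,0,0,0,0.001,0,0,0,0,0]
}}

```text
time: 12.02
position: [510.1, 148.0, 233.2]
orientation: [[0.999, -0.036, 0.005], [-0.036, -0.999, 0.001], [0.005, -0.001, -1.0]]
ft_force: [6.1, 0.6, 6.1]
gripper_width: 9.4
grasp_force: 64.1
```

Emit:
{"op": "jog_arm", "data": {
  "targets": [0,-0.0003,0.001,0,0,-0.0003,0.001,0,0,-0.0003,0.001,0,0,0,0,0]
}}

```text
time: 12.52
position: [510.2, 148.2, 233.0]
orientation: [[0.999, -0.036, 0.007], [-0.036, -0.999, -0.0], [0.007, -0.0, -1.0]]
ft_force: [-5.9, -2.9, 17.9]
gripper_width: 9.4
grasp_force: 65.6
```

Run:
```python
from rig import sensors, optics
from h import *
t=optics.read_camera("top")["img"][190:350,180:400,::-1]
e=optics.read_camera("scene")["img"][150:300,140:340,::-1]
w=optics.read_camera("wrist")["img"][:,:,::-1]
A=cv2.resize(t,(400,290)); B=cv2.resize(e,(400,290)); 
cv2.imwrite("pics/p5.png",np.vstack([np.hstack([A,B]),np.hstack([cv2.resize(w,(400,300)),np.zeros((300,400,3),np.uint8)])]))
s=sensors.observe(); print(s["time"],s["ft_force"])
```

```text
12.675 [-10.57285907  -3.56918991  18.86718718]
```

View pics/p5.png

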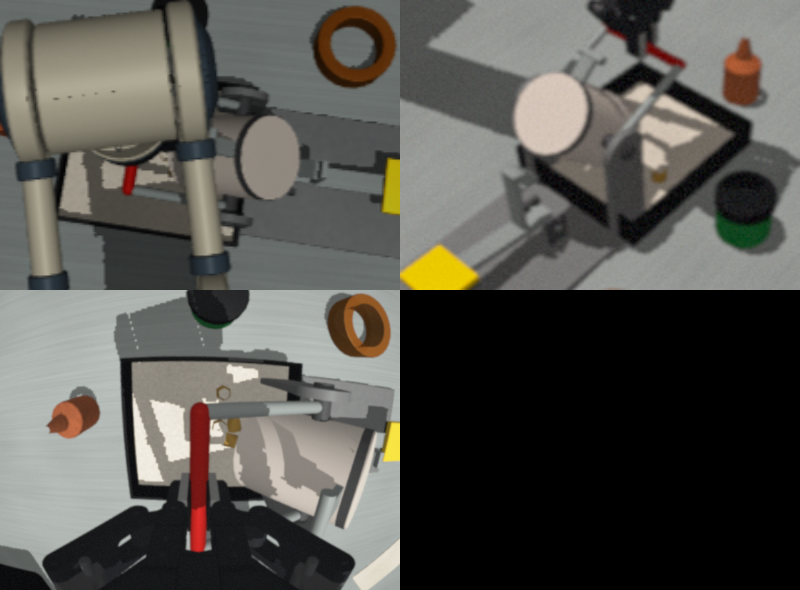

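Wrist view shows brass pieces in the tray at (223,393) and around (228,430), with the pot mouth down. Hold a second, then zoom for a count.

Emit:
{"op": "jog_arm", "data": {
  "targets": [0,0,0,0,0,0,0,0,0,0,0,0,0,0,0,0,0,0,0,0]
}}

```text
time: 13.3
position: [510.1, 148.2, 233.0]
orientation: [[0.999, -0.036, 0.007], [-0.036, -0.999, -0.0], [0.007, -0.0, -1.0]]
ft_force: [-10.7, -2.7, 18.1]
gripper_width: 9.6
grasp_force: 65.9
```

Run:
```python
from rig import sensors, optics
from h import *
w=optics.read_camera("wrist")["img"][:,:,::-1]
for i in range(8): w2=optics.read_camera("wrist")["img"][:,:,::-1]
a,b=[cv2.resize(x[120:240,270:390],(390,390),interpolation=cv2.INTER_CUBIC) for x in(w,w2)]
cv2.imwrite("pics/p6.png",cv2.convertScaleAbs(np.hstack([a,b]),alpha=1.6))
s=sensors.observe(); print(s["time"],s["ft_force"])
```

```text
13.75 [ 5.23898663 -3.76927833 17.09928879]
```

View pics/p6.png

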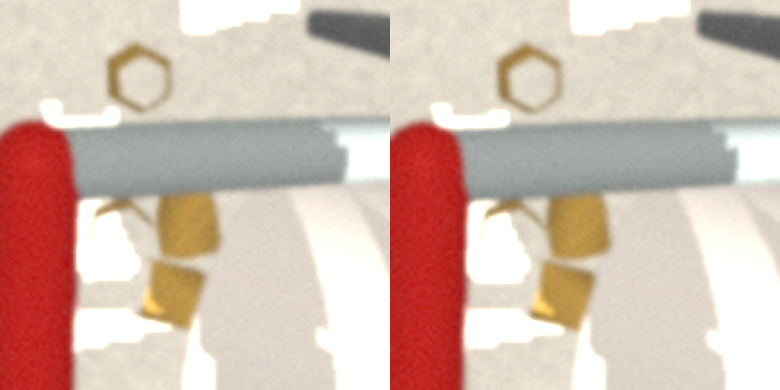

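Four brass pieces: (140,78), (120,225), (188,225), (172,295), identical in both frames, so they lie still. Now I swing it back.

Emit:
{"op": "jog_arm", "data": {
  "targets": [0,0.0021,-0.0075,0,0,0.0052,-0.0097,0,0,0.0061,-0.0092,0,0,0.007,-0.0084,0,0,0,0,0]
}}

```text
time: 14.38
position: [509.2, 128.8, 265.8]
orientation: [[0.999, -0.035, 0.005], [-0.035, -0.999, 0.002], [0.005, -0.002, -1.0]]
ft_force: [12.4, 3.0, 5.6]
gripper_width: 9.3
grasp_force: 60.9
```

Emit:
{"op": "jog_arm", "data": {
  "targets": [0,0.0078,-0.0078,0,0,0.0086,-0.0069,0,0,0.0092,-0.006,0,0,0.0097,-0.0051,0,0,0,0,0]
}}

```text
time: 15.0
position: [507.5, 94.4, 293.9]
orientation: [[0.999, -0.034, 0.007], [-0.034, -0.999, 0.004], [0.007, -0.005, -1.0]]
ft_force: [8.2, 5.7, 15.5]
gripper_width: 9.6
grasp_force: 58.9
```

Emit:
{"op": "jog_arm", "data": {
  "targets": [0.001,0.0103,-0.0055,0,0.001,0.0105,-0.004,0,0,0.0108,-0.002,0,0,0.011,-0.0009,0,0,0,0,0]
}}

```text
time: 15.62
position: [507.4, 49.7, 302.7]
orientation: [[0.999, -0.036, 0.001], [-0.036, -0.999, -0.001], [0.001, 0.001, -1.0]]
ft_force: [-0.8, -1.5, 4.8]
gripper_width: 9.3
grasp_force: 64.1
```

Emit:
{"op": "jog_arm", "data": {
  "targets": [0,0.011,0.0002,0,0,0.0109,0.0013,0,0,0.0107,0.0024,0,0,0,0,0]
}}

```text
time: 16.12
position: [505.2, 16.9, 297.1]
orientation: [[0.999, -0.037, -0.004], [-0.037, -0.999, -0.001], [-0.004, 0.001, -1.0]]
ft_force: [-5.2, -1.4, 4.1]
gripper_width: 9.1
grasp_force: 66.8
```

Emit:
{"op": "jog_arm", "data": {
  "targets": [-0.001,0.0105,0.0034,0,0,0.01,0.0045,0,0,0.0096,0.0055,0,0,0.0089,0.0064,0,0,0,0,0]
}}

```text
time: 16.75
position: [503.9, -21.6, 276.3]
orientation: [[0.999, -0.036, -0.002], [-0.036, -0.999, 0.0], [-0.002, -0.0, -1.0]]
ft_force: [-6.7, 2.9, -0.8]
gripper_width: 9.5
grasp_force: 67.8
```

Emit:
{"op": "jog_arm", "data": {
  "targets": [0,0.0083,0.0072,0,0,0.0075,0.0081,0,0,0.0066,0.0087,0,0,0,0,0]
}}

```text
time: 17.25
position: [502.8, -42.7, 253.0]
orientation: [[0.999, -0.035, -0.002], [-0.034, -0.999, 0.002], [-0.002, -0.002, -1.0]]
ft_force: [-9.8, 6.1, 1.4]
gripper_width: 9.7
grasp_force: 70.8
```

Emit:
{"op": "jog_arm", "data": {
  "targets": [-0.001,0.0058,0.0094,0,0,0.0048,0.0099,0,0,0.0021,0.0053,0,0,0,0,0]
}}

```text
time: 17.75
position: [501.9, -55.5, 228.2]
orientation: [[0.999, -0.035, -0.0], [-0.035, -0.999, 0.001], [-0.0, -0.001, -1.0]]
ft_force: [-3.8, 3.1, -4.9]
gripper_width: 9.4
grasp_force: 73.1
```

Emit:
{"op": "jog_arm", "data": {
  "targets": [0,0.001,0.003,0,0,0.001,0.0033,0,0,0.0003,0.001,0,0,0.0003,0.001,0,0,0,0,0]
}}

```text
time: 18.38
position: [501.8, -57.9, 221.4]
orientation: [[0.999, -0.034, 0.001], [-0.034, -0.999, 0.001], [0.001, -0.001, -1.0]]
ft_force: [-10.5, 5.9, 1.7]
gripper_width: 9.8
grasp_force: 74.1
```

Emit:
{"op": "jog_arm", "data": {
  "targets": [0,0.0003,0.001,0,0,0.0003,0.001,0,0,0.0003,0.001,0,0,0,0,0]
}}

```text
time: 18.88
position: [501.8, -58.8, 218.4]
orientation: [[0.999, -0.034, 0.001], [-0.034, -0.999, 0.001], [0.001, -0.001, -1.0]]
ft_force: [-9.9, 5.4, 1.5]
gripper_width: 9.4
grasp_force: 74.5
```

Emit:
{"op": "jog_arm", "data": {
  "targets": [0,0.0003,0.001,0,0,0.0003,0.001,0,0,0.0003,0.001,0,0,0,0,0]
}}

```text
time: 19.38
position: [501.9, -59.1, 217.6]
orientation: [[0.999, -0.034, 0.003], [-0.034, -0.999, 0.002], [0.003, -0.002, -1.0]]
ft_force: [9.2, 7.8, 7.4]
gripper_width: 9.4
grasp_force: 76.4
```

Emit:
{"op": "jog_arm", "data": {
  "targets": [0,0.0003,0.001,0,0,0.0003,0.001,0,0,0,0,0]
}}

```text
time: 19.75
position: [501.0, -59.1, 217.4]
orientation: [[0.999, -0.033, 0.002], [-0.033, -0.999, 0.003], [0.002, -0.003, -1.0]]
ft_force: [-8.4, 11.4, 18.9]
gripper_width: 9.7
grasp_force: 77.0
```

Emit:
{"op": "jog_arm", "data": {
  "targets": [0,-0.0005,-0.003,0,0,-0.0005,-0.003,0,0,-0.0005,-0.002,0,0,-0.0005,-0.002,0,0,0,0,0]
}}

```text
time: 20.38
position: [501.1, -57.6, 222.4]
orientation: [[0.999, -0.033, -0.002], [-0.033, -0.999, 0.003], [-0.002, -0.003, -1.0]]
ft_force: [0.5, 5.8, -1.6]
gripper_width: 9.2
grasp_force: 74.7
```

Emit:
{"op": "jog_arm", "data": {
  "targets": [0,-0.0003,-0.001,0,0,-0.0003,-0.001,0,0,-0.0003,-0.001,0,0,0,0,0]
}}

```text
time: 20.88
position: [501.2, -56.7, 224.9]
orientation: [[0.999, -0.033, -0.003], [-0.033, -0.999, 0.003], [-0.003, -0.003, -1.0]]
ft_force: [1.4, 7.2, -3.1]
gripper_width: 9.3
grasp_force: 74.5
```

Emit:
{"op": "jog_arm", "data": {
  "targets": [0,-0.001,-0.001,0,0,-0.001,-0.001,0,0,0,0,0]
}}

```text
time: 21.25
position: [501.2, -56.1, 225.9]
orientation: [[0.999, -0.035, -0.004], [-0.035, -0.999, 0.0], [-0.004, 0.0, -1.0]]
ft_force: [3.2, 1.8, -13.4]
gripper_width: 9.3
grasp_force: 73.3
```

Force rises against lifting, so the latch holds. Ease off and release.

Emit:
{"op": "jog_arm", "data": {
  "targets": [0,0,0.001,0,0,0,0,0]
}}

```text
time: 21.5
position: [501.2, -56.1, 226.0]
orientation: [[0.999, -0.035, -0.002], [-0.035, -0.999, 0.0], [-0.002, -0.0, -1.0]]
ft_force: [1.1, 1.4, -13.6]
gripper_width: 9.4
grasp_force: 73.3
```

Emit:
{"op": "jog_arm", "data": {
  "targets": [0,0,0,0,0,0,0,0,0,0,0,0,0,0,0,0],
  "claw": 0.05
}}

```text
time: 22.0
position: [501.8, -56.1, 228.0]
orientation: [[0.999, -0.035, 0.001], [-0.035, -0.999, -0.0], [0.001, 0.0, -1.0]]
ft_force: [-0.7, -0.6, -0.8]
gripper_width: 49.9
grasp_force: 0.0
```

Emit:
{"op": "jog_arm", "data": {
  "targets": [0,0,-0.02,0,0,0,-0.04,0,0,0,-0.05,0,0,0.06,-0.03,0,0,0.06,0,0]
}}

```text
time: 22.62
position: [497.9, -172.5, 370.6]
orientation: [[0.999, -0.033, 0.008], [-0.033, -0.999, -0.003], [0.008, 0.003, -1.0]]
ft_force: [0.4, 0.8, 0.8]
gripper_width: 50.0
grasp_force: 0.0
```

Emit:
{"op": "jog_arm", "data": {
  "targets": [0,0.06,0,0,0,0.06,0,0,0,0.03,0,0,0,0,0,0]
}}

```text
time: 23.12
position: [491.7, -323.9, 365.5]
orientation: [[0.999, -0.039, -0.0], [-0.039, -0.999, -0.0], [-0.0, 0.0, -1.0]]
ft_force: [-0.3, 0.9, 0.0]
gripper_width: 50.1
grasp_force: 0.0
```

Run:
```python
from rig import sensors, optics
from h import *
t=optics.read_camera("top")["img"][170:350,150:430,::-1]
e=optics.read_camera("scene")["img"][130:350,120:360,::-1]
cv2.imwrite("pics/p7.png",np.hstack([cv2.resize(t,(450,289)),cv2.resize(e,(315,289))]))
s=sensors.observe(); print(s["time"],s["position"],s["ft_force"])
```

```text
23.225 [ 492.33241947 -321.52508422  366.01597693] [-0.10339849  0.67279858  0.39494551]
```

View pics/p7.png

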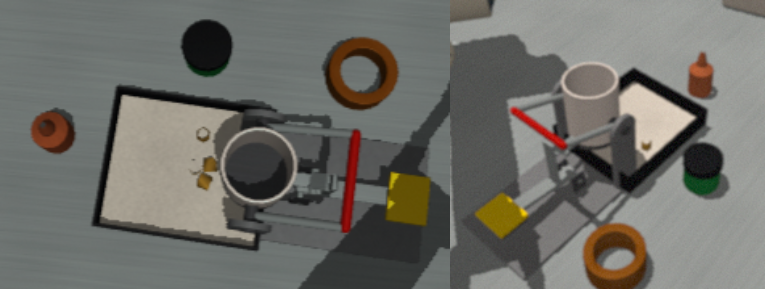

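The pot stands upright and latched at (258,165). Four pieces lie in the tray at (203,134), (195,165), (209,163) and (204,181), and the jar, tape and bottle are where they were.

```bash
python3 -c "
from rig import robot; print(robot.close_job())"
```

```text
the job is handed in; nothing more can be done
None
```

The job is done and handed in at about 23 s: all four brass pieces lie still in the black tray, the pot is upright and held by its latch, and the jar, tape roll and bottle are where they stood.

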